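# Restack the washed topping trays on their carrier

### The arm

A 6-joint arm with a two-finger parallel gripper is mounted at the origin on the work surface. World frame = base frame: x ahead of the robot, y to its left, z up, the work surface at z = 0. Lengths are in m, angles in rad, forces in N, time in s.
With the tool pointing down it reaches from about 0.275 to 0.875 m from the base axis. Payload 12.5 kg.
Tool frame: the origin (TCP) lies at the very end of the fingers, on their centre line; the grasp point (between the pads) lies 19 mm behind it; x points along the fingers, y is the direction in which the jaws open and shut, and the axes are right-handed (so a half turn about x gives the same grasp; the last joint's range is limited). The gripper opens to 85 mm and grips with 20 to 120 N. Pads are 22 mm wide; open, the fingers measure 114 mm over their backs; the gripper's body (76 mm by 85 mm) begins 54 mm behind the grasp point. The pads swing forward as they close: fully open they stand 13 mm farther back than shut.
Start: joints at [-1.244, 0.351, 1.652, -0, 1.139, -0.085], TCP at [0.22, -0.504, 0.231] pointing down, gripper open.
Joint ranges: [-2.75, 2.75], [-0.79, 2.1], [0.01, 2.65], [-1.57, 4.71], [0.07, 3.14], [-2.87, 2.87]. Speed limits (rad/s): [2.22, 2.22, 2.79, 3.14, 3.14, 3.14].

### API

Orientations are given as a 3x3 rotation matrix whose columns are the frame's x, y, z axes.
In Python, from bench import manip gives the robot as it stands. Calls block until the motion is done:
- manip.move_ptp(position, orientation): joint-space move of the TCP to a pose.
- manip.move_l(position, attitude=None, max_speed=0.15): straight line of the TCP; attitude=None keeps the orientation; max_speed is the mean speed in m/s.
- manip.move_j(angles): joint-space move.
- manip.set_gripper(opening, effort=None): opening from 0.0 (shut) to 1.0 (fully open); effort is the grip in N (None keeps the last); returns when the fingers have stopped.
- manip.dwell(seconds).
- manip.inverse_kinematics(position, orientation): joint angles nearest the present ones, or None.
- manip.grab_frame(name): name is "scene" or "top" or "wrist"; returns (picture, depth): 384x512x3 uint8, red, green, blue; 384x512 float32, m along the optical axis (not along the pixel's ray), 0 where there is no reading.
- manip.get_calibration(name): a dict with "camera_matrix" (3x3 intrinsics, pixels), "R" (3x3) and "t" (3): a world point X has camera coordinates R X + t. Camera axes: x right, y down, z forward; pixel columns grow to the right and rows downward; lengths in m; the calibration is good to about 2 mm. The wrist camera is an equidistant fisheye: a pixel r from the principal point sees the ray r / f radians off the axis. A picture is of the moment at which its call begins: read the wrist's pose just before it. get_calibration takes no time and is no camera call; for the wrist camera it gives the pose at the moment of the call.
A pose or a line that the arm cannot do raises manip.Unreachable and nothing moves.
- manip.sign_off(): hands the job in, once; it reports no verdict.
Trained networks look in the newest picture that a camera, given by its name, has taken for a name from the list of things; names that differ only in an ending like _2 or _b are one class to them, and where a whole thing is asked for, a point or a joint stands for the part that bears it (a point fixed in the world has none). Each returns a list of dicts, best first, with "confidence" (0 to 1); they miss things now and then, are a little off and sometimes report something else, mostly with a low value. They report only what shows in the picture. A call takes as long as a camera call. They do not tell look-alikes from the thing itself.
- manip.look_for(camera, name): "at" ([x, y, z] in m, in world coordinates, good to about 4 mm: the middle of the surface that is visible of it).
Readings, each from a call of its own:
- manip.current_time(): time.
- manip.current_qpos(): joint angles.
- manip.current_joint_vel(): joint speeds.
- manip.current_joint_torque(): joint torques, N m.
- manip.current_ee_pos(): TCP position.
- manip.current_tcp_rot(): TCP orientation.
- manip.current_force(): force on the tool from outside, world axes, zero at the start.
- manip.current_ft_torque(): the same for the moment, N m.
- manip.current_grip_width(): opening from 0.0 (shut) to 1.0 (fully open).
Only numpy, scipy, OpenCV 4.12 (cv2) and the standard library are available. Lean on these libraries where they do the work, as an engineer would, in place of code of your own. Each camera call takes 0.05 s, during which the arm holds its last target.

### The job

Two of the three topping trays on the sloping drying stands belong to this carrier: put the deep one on the carrier and the shallow one on top of it, each turned so that all its lugs drop into the notches below and it sits fully home and level. The third tray comes from another set and its lugs do not fit: leave it on its stand, and leave everything else on the worktop where it is.

Things in the scene. Friction and masses are not known exactly. Their poses are not given: they have to be found in the camera images.
- carrier: Fixed level tray carrier: white foot 130 x 80 x 8 with a tray-like rim 104 (its x) x 56 (its y), rim top 34 high. Origin: middle of the foot's underside. Rim notches 10 deep: 33 wide in the +x end, 17 wide in the -x end, 19 wide in each long wall centred 28 towards +x. A tray home on it has its origin 34 above the carrier's, and the same x direction.
- tray_deep: Deep white plastic tray, open on top, empty, 125 to 255 g: body 104 long (its x) x 56 wide (its y) x 48 high from underside to rim, walls 6. Origin: middle of the body's underside (the lugs reach 8 below it); x to its wide-lug end, z out of the open top. Starts on a drying stand, square to the slope, +x end uphill, y level, tilted 30 degrees about y. The middle of the long walls is plain: grip there, across the 56.
- tray_shallow: Shallow white plastic tray, open on top, empty, 90 to 185 g: body 104 long (its x) x 56 wide (its y) x 30 high from underside to rim, walls 6. Origin: middle of the body's underside (the lugs reach 8 below it); x to its wide-lug end, z out of the open top. Starts on a drying stand, square to the slope, +x end uphill, y level, tilted 30 degrees about y. The middle of the long walls is plain: grip there, across the 56.
- tray_odd: Odd shallow white tray from another set, 104 x 56 x 30 high like the shallow one, origin and start alike, but no lugs or notches in its end walls: two lugs 14 wide under each long wall, 30 either side of the middle, and notches above them. It does not fit the others; it stays on its stand.
- deep_wide_end (a point): Deep tray: middle of its +x end at the underside, 52 from its origin. Lugs 8 tall under the walls: one 28 wide mid +x end, one 12 wide mid -x end, one 14 wide under each long wall, centred 28 towards +x. Above each lug the rim has a notch 10 deep, 5 wider than the lug, through the wall. They lock one way round only; end for end a tray rides up 8.
- shallow_wide_end (a point): Shallow tray: the same point, 52 from its origin towards +x; lugs and notches exactly as on the deep tray. Home on the deep tray, its origin is 48 above the deep tray's, and x the same way.
- stand_a: Fixed sloping steel drying stand: foot 120 (its x) x 66; plate 120 x 66, its middle 40 high, rising 30 degrees towards the stand's +x (roughly away from the robot), top about 70 high; a lip 40 wide, 17 high at the low end. Origin: middle of the foot's underside. It holds the deep tray; the three stands look alike and stand in any order.
- stand_b: Fixed sloping steel drying stand: foot 120 (its x) x 66; plate 120 x 66, its middle 40 high, rising 30 degrees towards the stand's +x (roughly away from the robot), top about 70 high; a lip 40 wide, 17 high at the low end. Origin: middle of the foot's underside. It holds the shallow tray; the three stands look alike and stand in any order.
- stand_c: Fixed sloping steel drying stand: foot 120 (its x) x 66; plate 120 x 66, its middle 40 high, rising 30 degrees towards the stand's +x (roughly away from the robot), top about 70 high; a lip 40 wide, 17 high at the low end. Origin: middle of the foot's underside. It holds the odd tray; the three stands look alike and stand in any order.
- jar: glass jar, 60 diameter x 105 tall (mm), loose bystander; origin at the middle of its underside
- shaker: steel sugar shaker, 52 diameter x 95 tall (mm), loose bystander; origin at the middle of its underside
- ramekin: white ceramic ramekin, 72 diameter x 40 tall (mm), loose bystander; origin at the middle of its underside
- cutter: round steel biscuit cutter ring, 64 diameter x 35 tall (mm), loose bystander; origin at the middle of its underside
- brush: pastry brush lying down, about 200 long, under 40 high (mm), loose bystander; origin at about the middle of its length, on the worktop
- spatula: spatula lying to the right, about 280 long, under 40 high (mm), loose bystander; origin at about the middle of its length, on the worktop
- bottle: white plastic bottle near the back, 60 diameter x 180 tall (mm), loose bystander; origin at the middle of its underside
- timer: white kitchen timer, 30 x 70 x 65 tall (mm), loose bystander; origin at the middle of its underside
There are look-alikes about, which are no part of the job. What is shaped like the tray_shallow but brown or pink is not meant. Leave any red look-alike of the tray_deep alone.

How it is judged:
By the outcome, as a careful person would: the job done as asked, in the order asked, and still so for the second after the job is handed in, with the robot touching nothing.
It also fails if it takes over 67 s, if anything falls off the work surface, if the arm or the gripper's body presses on something with over 40 N, if the wrist force passes 120 N, or if a joint passes its speed limit or range.

## Working session

There is one attempt and no reset: what is moved stays moved. The work goes in short steps, each a Python script; the robot and the scene stay as the last script left them, time stands still between calls to the robot, and variables do not carry over. Pictures are saved under pics/ and viewed, and the job is handed in when it is done.

```bash
ls; mkdir -p pics; python3 - <<'E'
from bench import manip
import cv2,numpy as np
for n in ("scene","top","wrist"):
    p,d=manip.grab_frame(n); c=manip.get_calibration(n)
    np.savez(f"{n}0.npz",p=p,d=d,K=c["camera_matrix"],R=c["R"],t=c["t"])
    cv2.imwrite(f"pics/{n}0.png",cv2.resize(p[:,:,::-1],(800,600),interpolation=cv2.INTER_CUBIC))
    print(n,c["camera_matrix"].round(1).tolist(),(-c["R"].T@c["t"]).round(3),c["R"][2].round(3))
for n in ["carrier","tray_deep","tray_shallow","tray_odd","stand_a","deep_wide_end","shallow_wide_end"]:
  for cam in("scene","top"):
    for r in manip.look_for(cam,n): print(n,cam,np.round(r["at"],3),round(r["confidence"],2))
print(manip.current_time())
E
```

```text
pics
scene [[370.4, 0.0, 255.5], [0.0, 370.4, 193.0], [0.0, 0.0, 1.0]] [0.884 0.406 0.969] [-0.325 -0.424 -0.845]
top [[496.0, 0.0, 250.6], [0.0, 496.0, 193.4], [0.0, 0.0, 1.0]] [ 0.4   -0.021  1.393] [ 0.118 -0.003 -0.993]
wrist [[297.3, 0.0, 256.9], [0.0, 297.3, 188.7], [0.0, 0.0, 1.0]] [ 0.284 -0.477  0.374] [-0.253 -0.11  -0.961]
carrier scene [ 0.61  -0.266  0.014] 0.72
carrier top [ 0.609 -0.269  0.011] 0.76
carrier top [ 0.505 -0.061  0.062] 0.26
tray_deep scene [0.617 0.065 0.072] 0.84
tray_deep scene [0.299 0.163 0.036] 0.73
tray_deep scene [0.477 0.26  0.061] 0.62
tray_deep top [0.303 0.169 0.014] 0.86
tray_deep top [0.614 0.066 0.06 ] 0.83
tray_deep top [ 0.61  -0.266  0.007] 0.22
tray_shallow scene [ 0.293 -0.183  0.021] 0.83
tray_shallow scene [0.473 0.26  0.063] 0.66
tray_shallow scene [0.531 0.404 0.016] 0.65
tray_shallow top [0.533 0.401 0.013] 0.9
tray_shallow top [ 0.3   -0.183  0.011] 0.8
tray_shallow top [0.471 0.262 0.057] 0.66
tray_odd scene [ 0.458 -0.058  0.059] 0.7
tray_odd top [ 0.456 -0.063  0.052] 0.7
stand_a scene [ 0.503 -0.051  0.004] 0.73
stand_a scene [0.671 0.084 0.004] 0.62
stand_a scene [0.52  0.258 0.004] 0.57
stand_a top [0.671 0.038 0.066] 0.68
stand_a top [0.509 0.233 0.022] 0.61
stand_a top [ 0.507 -0.062  0.064] 0.46
deep_wide_end scene [0.615 0.065 0.067] 0.85
deep_wide_end scene [0.301 0.165 0.033] 0.79
deep_wide_end top [0.301 0.166 0.01 ] 0.84
deep_wide_end top [0.612 0.067 0.063] 0.62
shallow_wide_end scene [0.534 0.402 0.016] 0.76
shallow_wide_end scene [0.472 0.26  0.059] 0.7
shallow_wide_end scene [ 0.298 -0.178  0.02 ] 0.62
shallow_wide_end scene [0.439 0.082 0.02 ] 0.2
shallow_wide_end top [ 0.294 -0.178  0.006] 0.87
shallow_wide_end top [0.472 0.263 0.059] 0.81
shallow_wide_end top [0.531 0.402 0.011] 0.6
0.85
```

View pics/scene0.png

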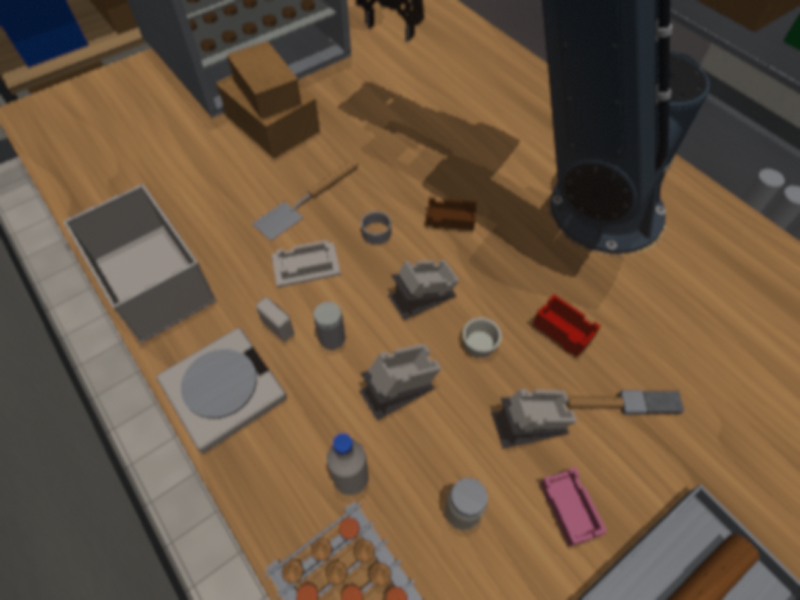

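View pics/top0.png

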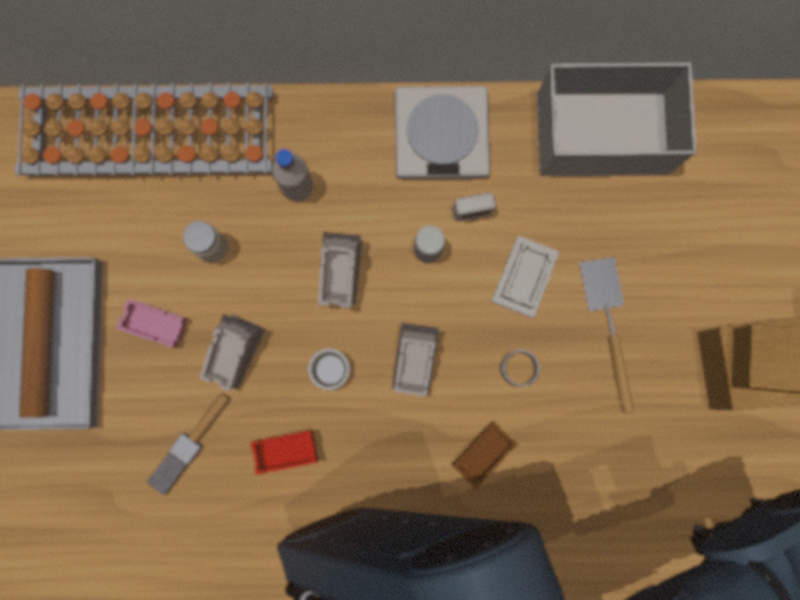

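View pics/wrist0.png

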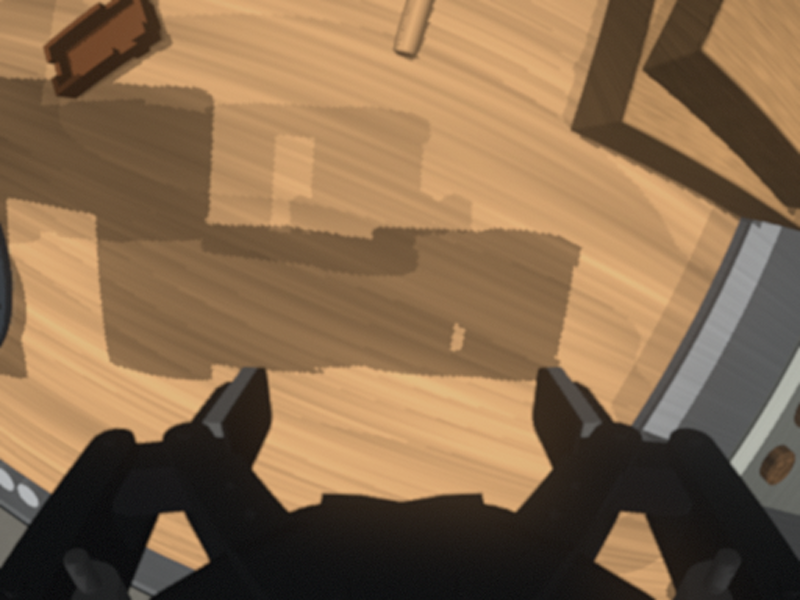

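The scene view (800 px wide) shows white trays on stands at (427,283), (402,375) and (537,412). The carrier is at (306,262). The red look-alike is at (566,325), the brown one at (452,213) and the pink one at (573,506). I'll check the three white ones in close crops.

```bash
python3 - <<'E'
import cv2,numpy as np
s=np.load("scene0.npz")["p"][:,:,::-1]; t=np.load("top0.npz")["p"][:,:,::-1]
def crop(im,u,v):
    u=int(u*.64);v=int(v*.64);return cv2.resize(im[v-32:v+32,u-32:u+32],(260,260),interpolation=cv2.INTER_CUBIC)
a=np.hstack([crop(s,427,283),crop(s,402,375),crop(s,537,412)])
b=np.hstack([crop(t,416,360),crop(t,340,270),crop(t,230,350)])
cv2.imwrite("pics/crop0.png",np.vstack([a,b]))
E
```

```text
(no output)
```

View pics/crop0.png

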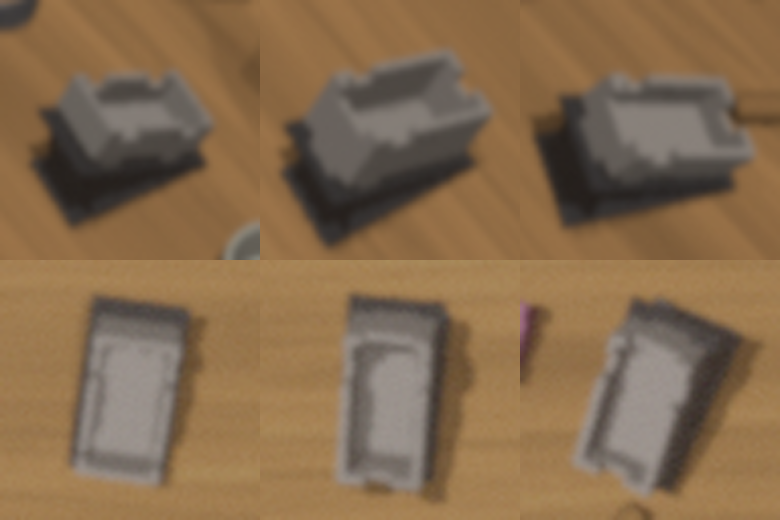

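Columns left to right in the crops:
- **Left, (416,360) top:** two notches in each long wall and plain ends, so this is the odd tray.
- **Middle, (340,270) top:** deep, with end notches, so this is tray_deep.
- **Right, (230,350) top:** shallow, with end notches, so this is tray_shallow.

Next I'll take close looks with the wrist camera.

```bash
cat > h.py <<'E'
from bench import manip
import cv2,numpy as np
def down(yaw):  # jaws across: tool y = object's y
    x=np.array([0,0,-1.]);y=np.array([-np.sin(yaw),np.cos(yaw),0]);return np.c_[x,y,np.cross(x,y)]
def Ry(a):return np.array([[np.cos(a),0,np.sin(a)],[0,1,0],[-np.sin(a),0,np.cos(a)]])
def Rz(a):return np.array([[np.cos(a),-np.sin(a),0],[np.sin(a),np.cos(a),0],[0,0,1]])
def objR(yaw,tilt): return Rz(yaw)@Ry(-tilt)   # x uphill
def tool(Ro,flip=1): # tool x=-obj z, tool y = flip*obj y
    x=-Ro[:,2];y=flip*Ro[:,1];return np.c_[x,y,np.cross(x,y)]
def shot(n,name):
    c=manip.get_calibration(n);p,d=manip.grab_frame(n)
    np.savez(name+".npz",p=p,d=d,K=c["camera_matrix"],R=c["R"],t=c["t"])
    cv2.imwrite(f"pics/{name}.png",cv2.resize(p[:,:,::-1],(800,600),interpolation=cv2.INTER_CUBIC))
def cloud(name,wrist=None):
    z=np.load(name+".npz");K=z["K"];d=z["d"].astype(float)
    v,u=np.mgrid[:384,:512];x=(u-K[0,2])/K[0,0];y=(v-K[1,2])/K[1,1]
    if wrist is None: wrist="wrist" in name
    if wrist:
        r=np.hypot(x,y)+1e-12;s=np.tan(r)/r;x=x*s;y=y*s
    P=np.stack([x*d,y*d,d],-1);W=(P-z["t"])@z["R"];W[d==0]=np.nan
    return W,z["p"]
def proj(name,X):
    z=np.load(name+".npz");c=np.atleast_2d(X)@z["R"].T+z["t"];K=z["K"]
    if "wrist" in name:
        rr=np.hypot(c[:,0],c[:,1]);th=np.arctan2(rr,c[:,2]);q=c[:,:2]/rr[:,None]*th[:,None]
    else: q=c[:,:2]/c[:,2:]
    return q*[K[0,0],K[1,1]]+[K[0,2],K[1,2]]
E
python3 - <<'E'
from h import *
for nm,p,Ro in [("car",(.61,-.266,.22),objR(-.45,0)),("car180",(.61,-.266,.22),objR(-.45+np.pi,0)),("deep",(.6,.065,.16),objR(-.06,np.pi/6)),("shal",(.46,.26,.16),objR(-.42,np.pi/6))]:
  for f in(1,-1):
    q=manip.inverse_kinematics(p,tool(Ro,f)); print(nm,f,None if q is None else np.round(q,2))
E
```

```text
car 1 [-0.48  0.57  1.34 -0.    1.23 -1.6 ]
car -1 [-0.48  0.57  1.34 -0.    1.23  1.54]
car180 1 [-0.48  0.57  1.34 -0.    1.23  1.54]
car180 -1 [-0.48  0.57  1.34 -0.    1.23 -1.6 ]
deep 1 [ 0.06  0.37  1.94 -0.19  0.32 -1.29]
deep -1 [ 0.06  0.37  1.94 -0.19  0.32  1.85]
shal 1 [ 0.65  0.35  1.97 -0.75  0.7   0.05]
shal -1 None
```

```bash
python3 - <<'E'
from h import *
manip.move_ptp((.60,-.265,.23),tool(objR(-.45,0),1)); shot("wrist","wrist_car"); print(manip.current_time(),manip.current_qpos())
E
```

```text
2.55 [-4.88251629e-01  5.46069238e-01  1.35422230e+00 -1.40163285e-04
  1.24126386e+00 -1.60702831e+00]
```

View pics/wrist_car.png

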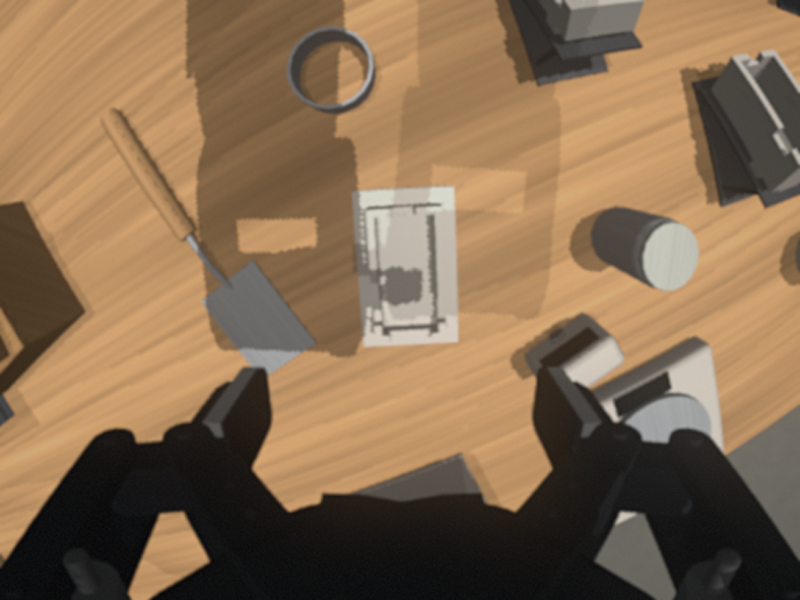

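The carrier sits at (405,267) px and is nearly square to the tool. The image top points toward the robot. I'll enlarge the crop and add depth.

```bash
python3 - <<'E'
from h import *
W,p=cloud("wrist_car")
a=p[110:230,215:305,::-1]; z=W[110:230,215:305,2]
zi=np.clip(np.nan_to_num(z)*1000/45*255,0,255).astype(np.uint8)
zi=cv2.cvtColor(zi,cv2.COLOR_GRAY2BGR)
cv2.imwrite("pics/car_crop.png",np.hstack([cv2.resize(a,None,fx=4.3,fy=4.3,interpolation=cv2.INTER_CUBIC),cv2.resize(zi,None,fx=4.3,fy=4.3,interpolation=0)]))
m=(abs(W[...,0]-.61)<.1)&(abs(W[...,1]+.266)<.09)
h=W[m]
for lo,hi in((.004,.012),(.03,.038)):
    s=h[(h[:,2]>lo)&(h[:,2]<hi)]
    print(len(s),s[:,2].mean(),cv2.minAreaRect((s[:,:2]*1000).astype(np.float32)))
E
```

```text
3435 0.009204776081732818 ((611.6300659179688, -269.0538330078125), (80.46361541748047, 130.57867431640625), 66.92779541015625)
935 0.03397609388270753 ((611.7933959960938, -269.16912841796875), (56.2677116394043, 104.17221069335938), 67.12152099609375)
```

View pics/car_crop.png

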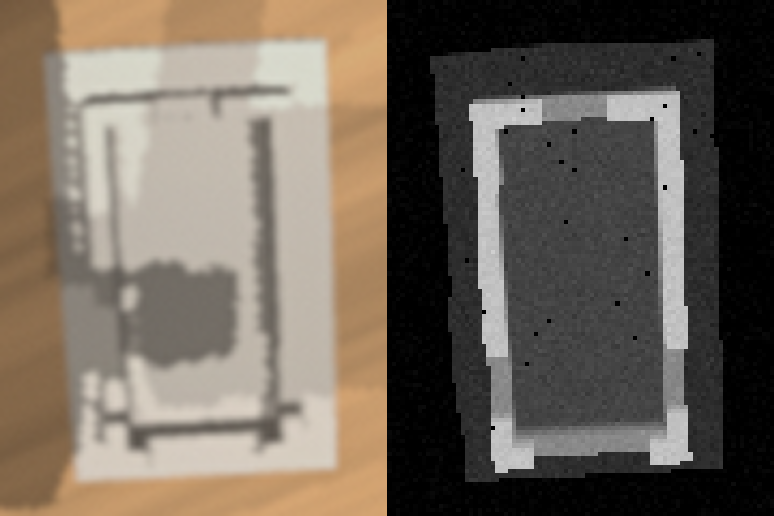

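The depth crop shows the carrier with its wide notch at the bottom, which is the far end in +x. Its yaw is -22.9°, and the measured sizes are 104x56 and 130x80, rim at 34. Next is the deep tray.

```bash
python3 - <<'E'
from h import *
for yaw,c in((-.06,(.612,.066,.06)),(-.42,(.472,.262,.06))):
  Ro=objR(yaw,np.pi/6)
  for d in(.14,.17,.2):
    pos=np.array(c)+d*Ro[:,2]; q=manip.inverse_kinematics(pos,tool(Ro)); print(d,pos.round(3),None if q is None else np.round(q,2))
  q=manip.inverse_kinematics(np.array(c)+[-.03,0,.16],tool(objR(yaw,0)));print(np.round(q,2))
E
```

```text
0.14 [0.542 0.07  0.181] [ 0.08  0.24  2.06 -0.21  0.33 -1.25]
0.17 [0.527 0.071 0.207] [ 0.08  0.17  2.07 -0.19  0.39 -1.28]
0.2 [0.512 0.072 0.233] [ 0.09  0.1   2.07 -0.17  0.46 -1.29]
[ 0.03  0.43  1.57 -0.    1.15 -1.48]
0.14 [0.408 0.291 0.181] [ 0.77  0.29  1.99 -0.71  0.79  0.11]
0.17 [0.394 0.297 0.207] [ 0.8   0.24  1.97 -0.67  0.86  0.09]
0.2 [0.381 0.303 0.233] [ 0.84  0.2   1.95 -0.64  0.92  0.06]
[ 0.44  0.3   1.76 -0.    1.09 -0.71]
```

```bash
python3 - <<'E'
from h import *
Ro=objR(-.06,np.pi/6)
manip.move_ptp(np.array((.612,.066,.06))+.17*Ro[:,2],tool(Ro)); shot("wrist","wrist_deep"); print(manip.current_time())
W,p=cloud("wrist_deep")
zi=np.clip(np.nan_to_num(W[...,2])*1000/130*255,0,255).astype(np.uint8)
cv2.imwrite("pics/deepz.png",cv2.resize(cv2.cvtColor(zi,cv2.COLOR_GRAY2BGR),(800,600)))
E
```

```text
3.9083
```

View pics/wrist_deep.png

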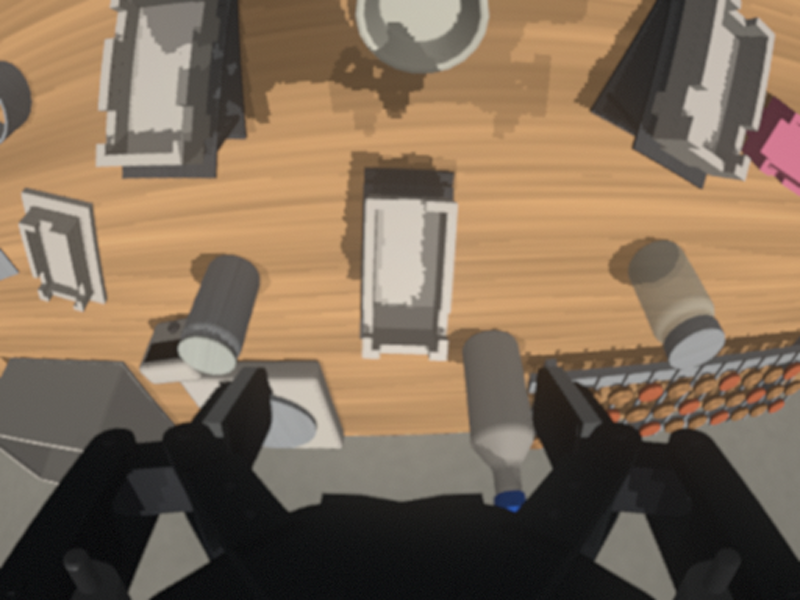

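View pics/deepz.png

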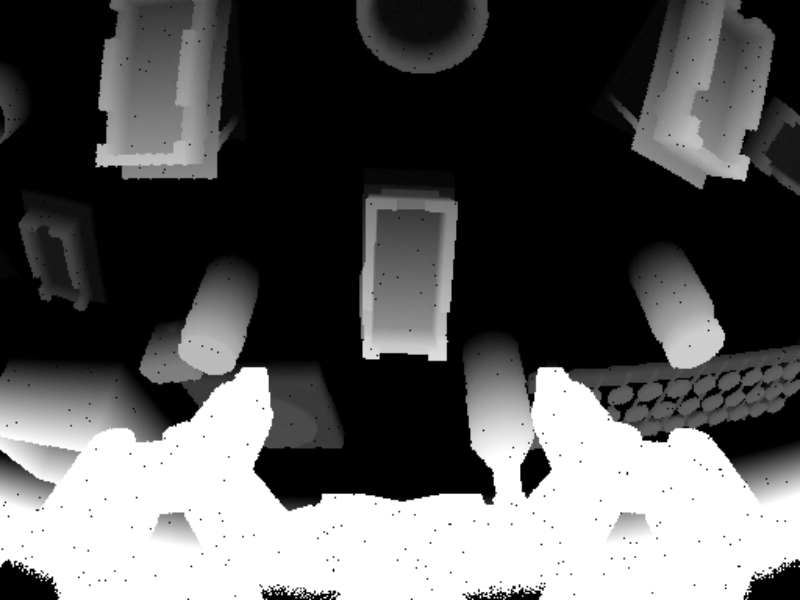

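The deep tray is centred at (407,275) px, with its wide notch at the bottom, uphill. The shallow tray is at (710,90). I'll fit both rims from depth.

```bash
cat >> h.py <<'E'
def fit(W,yaw,c,H,tilt=np.pi/6,rad=.085,verbose=True):
    """rim rectangle fit; returns yaw, tray origin"""
    P=W.reshape(-1,3);P=P[np.isfinite(P[:,0])];P=P[(np.linalg.norm(P-c,axis=1)<rad)]
    for it in range(4):
        Ro=objR(yaw,tilt);L=P@Ro
        s=L[L[:,2]>(np.array(c)@Ro)[2]-.03] if it==0 else L
        # rim level: highest well-populated normal height
        h,e=np.histogram(L[:,2],bins=np.arange(L[:,2].min(),L[:,2].max()+.002,.002))
        i=[k for k in range(len(h)) if h[k]>60][-1]
        rim=L[(L[:,2]>e[i]-.004)&(L[:,2]<e[i]+.004)]
        zc=np.median(rim[:,2]); rim=rim[abs(rim[:,2]-zc)<.003]
        (x,y),wh,a=cv2.minAreaRect((rim[:,:2]*1000).astype(np.float32))
        if wh[0]<wh[1]: a-=90
        a=(a+90)%180-90
        A=np.c_[rim[:,:2],np.ones(len(rim))];pl=np.linalg.lstsq(A,rim[:,2],rcond=None)[0]
        if verbose: print(it,"n",len(rim),"size",np.round(wh,1),"ang",round(a,2),"slopes",pl[:2].round(4))
        o=Ro@np.array([x/1000,y/1000,zc-H])
        # small in-plane rotation ~ yaw change
        yaw+=np.radians(a)/np.cos(tilt)
        tilt+=np.arctan(pl[0]) if abs(pl[0])<.1 else 0
    return yaw,tilt,o
E
python3 - <<'E'
from h import *
W,p=cloud("wrist_deep")
for nm,c,y,H in(("deep",(.605,.066,.075),-.06,.048),("shal",(.46,.262,.065),-.42,.030)):
    yw,t,o=fit(W,y,c,H);Ro=objR(yw,t)
    print(nm,np.degrees(yw),np.degrees(t),o.round(4),"lug bottom centre",(o-.008*Ro[:,2]).round(4))
E
```

```text
0 n 1330 size [ 56.5 104.9] ang -2.77 slopes [-0.0022 -0.0265]
1 n 1333 size [ 56.5 104.9] ang -0.01 slopes [0.0001 0.0002]
2 n 1333 size [ 56.5 104.9] ang -0.0 slopes [0.     0.0003]
3 n 1333 size [104.9  56.5] ang 0.0 slopes [-0.      0.0003]
deep -6.642650191614833 29.878186016908607 [0.6242 0.0656 0.0464] lug bottom centre [0.6281 0.0651 0.0395]
0 n 1262 size [105.3  59.3] ang 0.2 slopes [ 0.0005 -0.0016]
1 n 1261 size [ 59.3 105.3] ang -0.01 slopes [ 0.0002 -0.0025]
2 n 1260 size [105.3  59.3] ang 0.0 slopes [ 0.0001 -0.0023]
3 n 1259 size [105.3  59.3] ang 0.0 slopes [ 0.0001 -0.0024]
shal -23.844564855933857 30.05271455666786 [0.4777 0.2578 0.0462] lug bottom centre [0.4814 0.2562 0.0392]
```

```bash
python3 - <<'E'
from h import *
yaw,t,o=np.radians(-6.64),np.radians(30),np.array([.6242,.0656,.0464])
Ro=objR(yaw,t);T=tool(Ro);g=o+.014*Ro[:,2]
manip.move_ptp(g+.09*Ro[:,2],T)
manip.move_l(g,T,.08)
print(manip.current_time(),(manip.current_ee_pos()-g).round(4),manip.current_force())
manip.set_gripper(0.0,40)
print(manip.current_time(),manip.current_grip_width(),np.round(manip.current_force(),1),(manip.current_ee_pos()-g).round(4))
manip.move_l(g+.02*Ro[:,2],T,.05)
shot("wrist","wrist_g1"); shot("scene","scene_g1"); print(np.round(manip.current_force(),1),manip.current_grip_width())
E
```

```text
5.6167 [0.     0.     0.0003] [ 0.16990896  0.17905783 -0.36910003]
6.0 0.6485669233778127 [-3.3  0.5  5.8] [0.     0.     0.0005]
[-0.3  0.2 -0.8] 0.6490544778103967
```

View pics/wrist_g1.png

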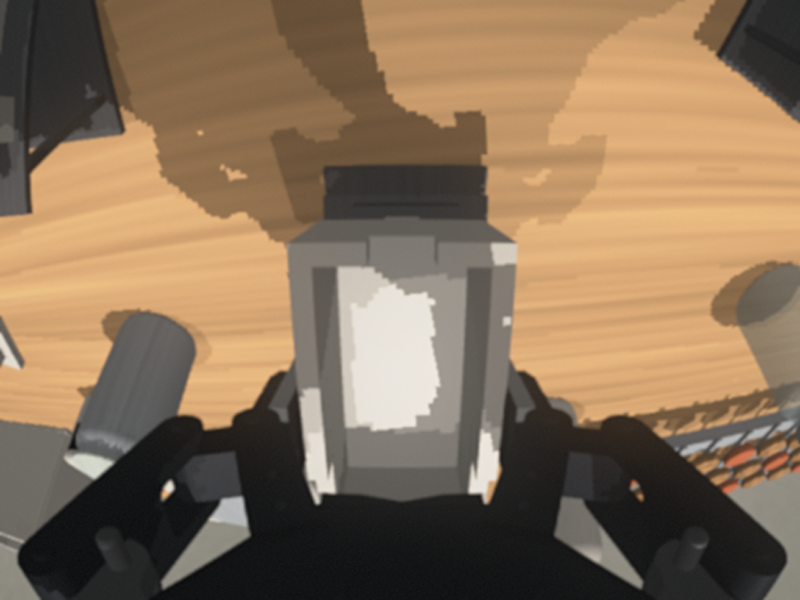

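View pics/scene_g1.png

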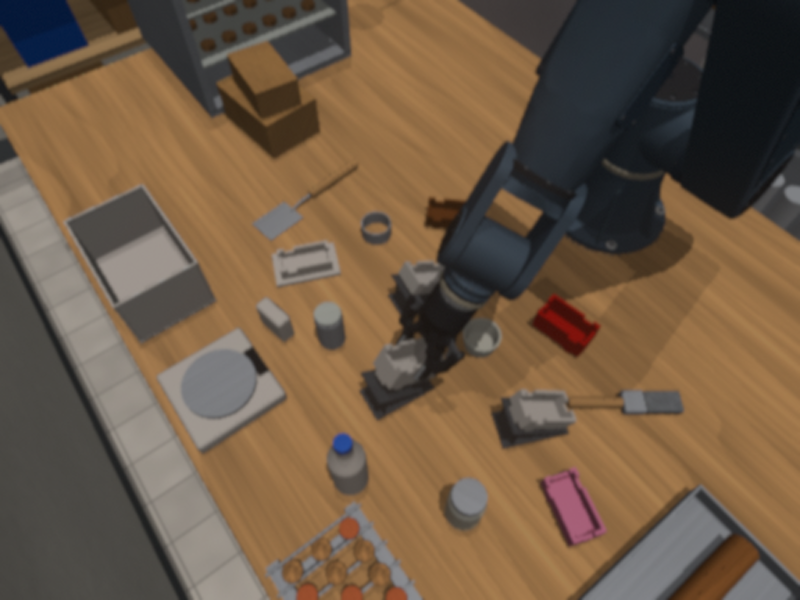

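The deep tray is held squarely at (400,370) px with the stand clear beneath it. I'll measure its pose in the tool from the rim depth.

```bash
cat >> h.py <<'E'
def inhand(name,Ro,g_off,o_exp,H):
    """compare rim depth with expected origin o_exp, attitude Ro; prints offsets in tray frame"""
    W,_=cloud(name);L=(W.reshape(-1,3)-o_exp)@Ro*1000
    L=L[np.isfinite(L[:,0])]
    r=L[(abs(L[:,2]-H)<7)&(L[:,0]<-15)&(L[:,0]>-62)&(abs(L[:,1])<33)]
    A=np.c_[r[:,:2],np.ones(len(r))]
    for _ in range(3):
        pl=np.linalg.lstsq(A,r[:,2],rcond=None)[0];k=abs(A@pl-r[:,2])<1.5;A,r=A[k],r[k]
    mid=r[(r[:,0]<-25)]
    end=[r[(abs(r[:,1]-y)<3),0].min() if (abs(r[:,1]-y)<3).any() else np.nan for y in(-24,-18,-12,12,18,24)]
    ys=[(r[abs(r[:,0]-x)<4,1].min().round(1),r[abs(r[:,0]-x)<4,1].max().round(1)) for x in(-45,-35,-25)]
    print("n",len(r),"rim z at centre",pl[2].round(2),"slopes",pl[:2].round(4),"end x",np.round(end,1),"y",ys)
E
python3 - <<'E'
from h import *
Ro=objR(np.radians(-6.64),np.radians(30));o=np.array([.6242,.0656,.0464])+.02*Ro[:,2]
inhand("wrist_g1",Ro,0,o,48)
E
```

```text
n 3689 rim z at centre 47.5 slopes [-0.0008  0.0006] end x [-52.2 -52.3 -52.4 -52.5 -52.3 -52.4] y [(np.float64(-29.4), np.float64(27.2)), (np.float64(-29.2), np.float64(27.0)), (np.float64(-29.3), np.float64(26.9))]
```

The rim is level in the hand to within 0.05°, and x matches. There is a y offset of -1.1 mm between camera and jaws. The carrier was seen by the same camera, so I correct by +1.1 mm in y. Next: carry it over and lower it with force checks.

```bash
cat >> h.py <<'E'
def lower(cp,R,z0,z1,fmax=12,step=.002,sp=.03):
    """cp: xy of TCP; lower from z0 to z1, stop when upward force exceeds fmax"""
    f0=manip.current_force()[2]
    for z in np.arange(z0,z1-1e-6,-step):
        manip.move_l([cp[0],cp[1],z],R,sp); f=manip.current_force()-[0,0,f0]
        print(round(z-z1,4),np.round(f,1),np.round(manip.current_ft_torque(),2))
        if f[2]>fmax: return z
    return z1
E
python3 - <<'E'
from h import *
Ro=objR(np.radians(-6.64),np.radians(30));o=np.array([.6242,.0656,.0464]);g=o+.014*Ro[:,2]
manip.move_l(g+.09*Ro[:,2],tool(Ro),.15)
C=objR(np.radians(-22.9),0);c=np.array([.6117,-.2691,0])+.0011*C[:,1]
T=tool(C)
manip.move_ptp([.55,-.03,.25],tool(objR(np.radians(-15),.2)))
manip.move_ptp([c[0],c[1],.13],T)
manip.dwell(.2)
shot("wrist","wrist_h1");shot("scene","scene_h1");shot("top","top_h1")
inhand("wrist_h1",C,0,np.array([c[0],c[1],.116]),48)
manip.move_l([c[0],c[1],.048+.014],T,.08)
print(manip.current_time())
lower(c,T,.048+.010,.048)
print(manip.current_time(),manip.current_ee_pos())
shot("scene","scene_p1");shot("wrist","wrist_p1")
E
```

```text
n 3612 rim z at centre 48.38 slopes [0.0001 0.0002] end x [-51.9 -51.8 -52.  -52.1 -51.9 -51.9] y [(np.float64(-28.2), np.float64(28.2)), (np.float64(-28.0), np.float64(28.1)), (np.float64(-28.1), np.float64(28.3))]
10.375
0.01 [ 1.1  0.1 -0.8] [-0.02 -0.   -0.03]
0.008 [-0.4  0.8 -0.6] [-0.02 -0.01 -0.02]
0.006 [0.9 0.6 0.2] [ 0.06 -0.02  0.03]
0.004 [ 0.5  0.5 -0.7] [ 0.07  0.05 -0.04]
0.002 [-0.8 -0.8 -1.4] [ 0.04 -0.04 -0.01]
-0.0 [-1.2  1.   6.1] [ 0.09  0.22 -0.  ]
11.9083 [ 0.61245946 -0.26815528  0.04859385]
```

```bash
python3 - <<'E'
import cv2,numpy as np
a=[]
for n in("scene_h1","scene_p1"):
    p=np.load(n+".npz")["p"][:,:,::-1];a.append(cv2.resize(p[110:220,140:240],None,fx=4,fy=4,interpolation=cv2.INTER_CUBIC))
cv2.imwrite("pics/p1c.png",np.hstack(a))
E
```

```text
(no output)
```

View pics/p1c.png

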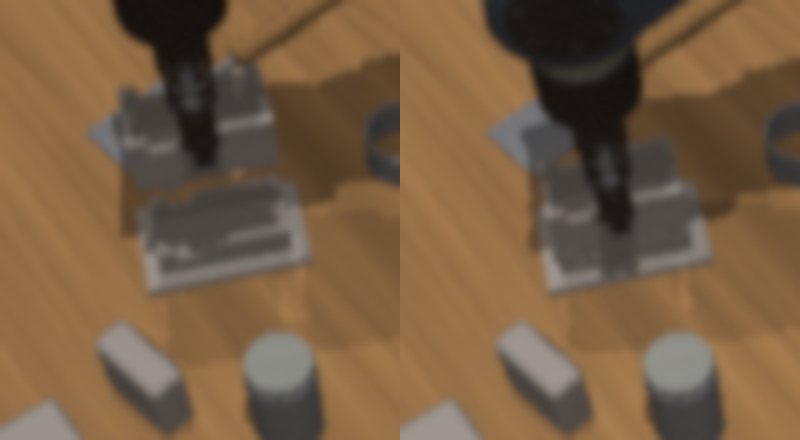

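Contact (6 N) comes exactly at the home height, so the lugs have dropped in. I'll release, rise and check it.

```bash
python3 - <<'E'
from h import *
p=manip.current_ee_pos();T=manip.current_tcp_rot()
manip.set_gripper(1.0)
manip.move_l([.6015,-.265,.25],T,.15)
shot("wrist","wrist_d1"); print(manip.current_time())
W,_=cloud("wrist_d1")
y,t,o=fit(W,np.radians(-22.9),(.612,-.268,.075),.048,tilt=0,verbose=False)
print(np.degrees(y),np.degrees(t),o)
z=W[90:230,200:320,2];zi=np.clip(np.nan_to_num(z)*1000/95*255,0,255).astype(np.uint8)
zi=cv2.cvtColor(zi,cv2.COLOR_GRAY2BGR)
pp=np.load("wrist_d1.npz")["p"][90:230,200:320,::-1]
cv2.imwrite("pics/d1c.png",cv2.resize(np.hstack([pp,zi]),None,fx=3.3,fy=3.3))
E
```

```text
13.9667
-23.293887377395418 -0.13882642803640946 [ 0.61205569 -0.26994448  0.03402589]
```

View pics/d1c.png

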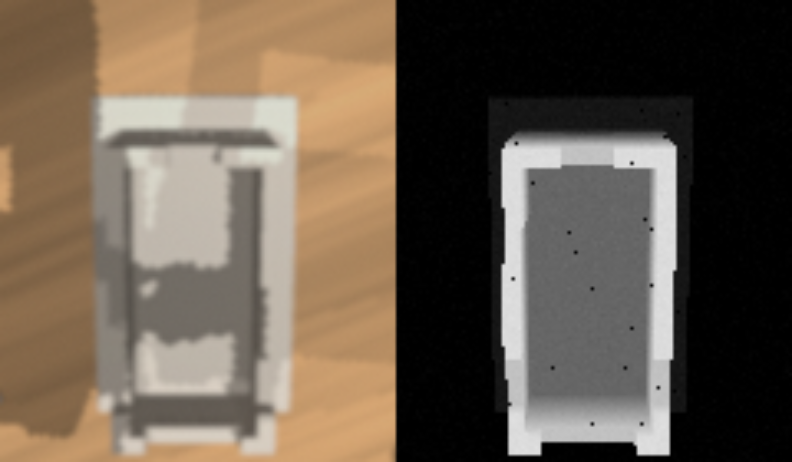

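The deep tray is home: origin z is 34.0 mm, tilt 0.1°, wide notch at the far end as on the carrier. Next is the shallow tray.

```bash
python3 - <<'E'
from h import *
o=np.array([.4777,.2578,.0462]);Ro=objR(np.radians(-23.84),np.pi/6)
manip.move_ptp([.5,0.05,.28],tool(objR(-.4,.25)))
manip.move_ptp(o+.17*Ro[:,2]-.01*Ro[:,0],tool(Ro)); shot("wrist","wrist_sh"); print(manip.current_time())
W,p=cloud("wrist_sh")
y,t,o=fit(W,np.radians(-23.84),o+.03*Ro[:,2],.030);Ro=objR(y,t)
print(np.degrees(y),np.degrees(t),o.round(4),"lug bottom",(o-.008*Ro[:,2]).round(4))
E
```

```text
16.3917
0 n 1344 size [ 56.4 104.9] ang -0.39 slopes [-0.0012 -0.0031]
1 n 1345 size [ 56.4 104.9] ang -0.0 slopes [-0.0001  0.0007]
2 n 1345 size [ 56.4 104.9] ang -0.0 slopes [-0.      0.0007]
3 n 1345 size [104.9  56.4] ang 0.0 slopes [-0.      0.0007]
-24.289607872587197 29.923510587763797 [0.4772 0.2576 0.0466] lug bottom [0.4809 0.2559 0.0397]
```

View pics/wrist_sh.png

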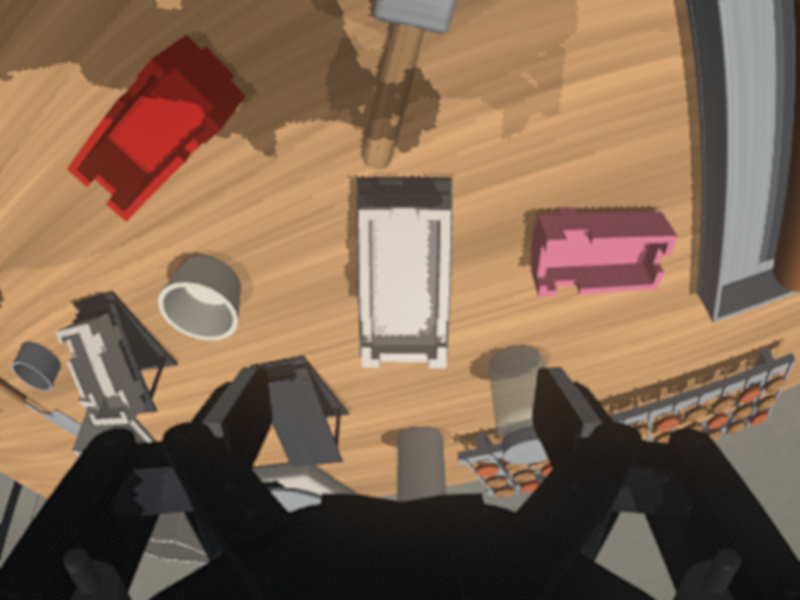

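The shallow tray is at (405,285) px with its wide notch uphill, at the bottom of the picture, and the fit is square. Grasping it now.

```bash
python3 - <<'E'
from h import *
o=np.array([.4772,.2576,.0466]);Ro=objR(np.radians(-24.29),np.pi/6);T=tool(Ro)
g=o+.002*Ro[:,2]+.0011*Ro[:,1]
manip.move_ptp(g+.08*Ro[:,2],T)
manip.move_l(g,T,.08)
print(manip.current_time(),np.round(manip.current_force(),1))
manip.set_gripper(0.0,40)
print(manip.current_grip_width(),np.round(manip.current_force(),1))
manip.move_l(g+.08*Ro[:,2],T,.08)
manip.dwell(.1);shot("wrist","wrist_g2");shot("scene","scene_g2");print(manip.current_time(),manip.current_grip_width())
print((manip.current_ee_pos()-g-.08*Ro[:,2]).round(4))
inhand("wrist_g2",Ro,0,o+.08*Ro[:,2],30)
E
```

```text
17.9833 [-0.9  0.4 -0.1]
0.6459829441481582 [-4.3 -0.5  5.4]
19.7167 0.6451893854974394
[-0.     -0.0002 -0.0004]
n 3382 rim z at centre 29.07 slopes [ 0.0003 -0.0007] end x [-52.4 -52.3 -52.2 -52.3 -52.4 -52.4] y [(np.float64(-28.5), np.float64(27.8)), (np.float64(-28.4), np.float64(27.8)), (np.float64(-28.3), np.float64(27.7))]
```

View pics/wrist_g2.png

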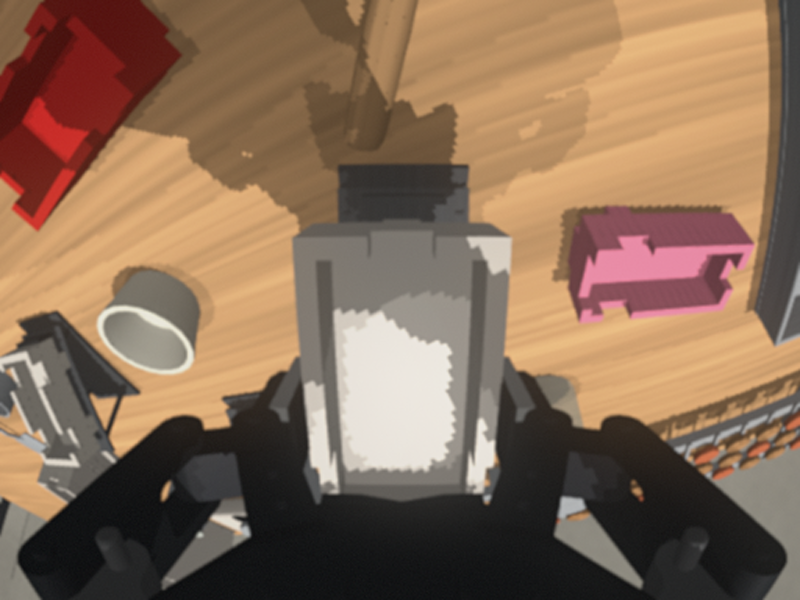

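It is held squarely. The y bias is again about 1.4 mm, and I'll correct the target by that.

```bash
python3 - <<'E'
from h import *
C=objR(np.radians(-23.1),0);c=np.array([.61206,-.26994,0])+.0014*C[:,1];T=tool(C)
manip.move_ptp([.48,.08,.29],tool(objR(np.radians(-24),.25)))
manip.move_ptp([c[0],c[1],.16],T)
manip.dwell(.2);shot("wrist","wrist_h2")
inhand("wrist_h2",C,0,np.array([c[0],c[1],.158]),30)
manip.move_l([c[0],c[1],.084+.014],T,.08)
print(manip.current_time())
lower(c,T,.084+.010,.084)
print(manip.current_time(),manip.current_ee_pos())
shot("scene","scene_p2")
E
```

```text
n 3271 rim z at centre 30.15 slopes [0.0022 0.0006] end x [-52.3 -52.2 -52.4 -52.3 -52.3 -52.4] y [(np.float64(-28.4), np.float64(27.7)), (np.float64(-28.2), np.float64(27.6)), (np.float64(-28.3), np.float64(27.8))]
23.4333
0.01 [-0.5 -0.3 -0.5] [-0.04  0.03  0.05]
0.008 [ 0.  -0.1 -0.3] [ 0.02 -0.01  0.03]
0.006 [-0.5  0.2 -0.5] [ 0.01 -0.06 -0.02]
0.004 [-0.1  0.6 -0.4] [-0.01  0.   -0.04]
0.002 [-0.   0.6  0.5] [ 0.05  0.01 -0.03]
-0.0 [-0.2 -0.1  6.6] [-0.06  0.22  0.  ]
24.9667 [ 0.61293505 -0.26881844  0.08461676]
```

Again there is no contact until exactly home. Releasing and checking.

```bash
python3 - <<'E'
from h import *
T=manip.current_tcp_rot()
manip.set_gripper(1.0)
manip.move_l([.6,-.265,.29],T,.15)
shot("wrist","wrist_d2"); print(manip.current_time())
W,_=cloud("wrist_d2")
y,t,o=fit(W,np.radians(-23.1),(.612,-.268,.105),.030,tilt=0,verbose=True)
print(np.degrees(y),np.degrees(t),o)
z=np.load("wrist_d2.npz")["p"][70:240,190:330,::-1]
manip.move_j([-1.244,0.351,1.652,0,1.139,-0.085])
shot("scene","scene_end");shot("top","top_end");print(manip.current_time())
s=np.load("scene_end.npz")["p"][120:205,150:235,::-1]
cv2.imwrite("pics/d2c.png",np.hstack([cv2.resize(z,(460,560)),cv2.resize(s,(340,560))])[:, :800])
E
```

```text
27.0
0 n 1021 size [ 56.3 103.4] ang -0.05 slopes [-0.001   0.0005]
1 n 1021 size [103.4  56.3] ang 0.0 slopes [-0.      0.0005]
2 n 1021 size [103.4  56.3] ang 0.0 slopes [-0.      0.0005]
3 n 1021 size [103.4  56.3] ang 0.0 slopes [-0.      0.0005]
-23.14557687230322 -0.05514987969549451 [ 0.61151352 -0.27007066  0.08195247]
28.7583
```

View pics/d2c.png

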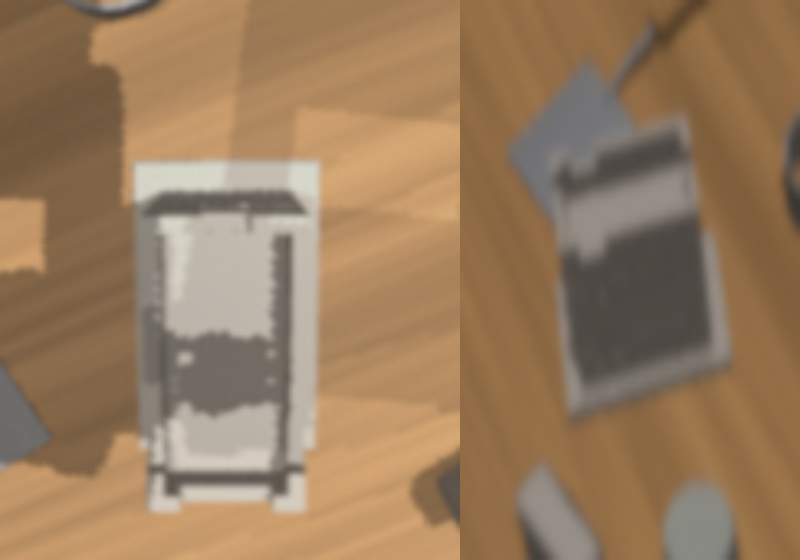

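View pics/top_end.png

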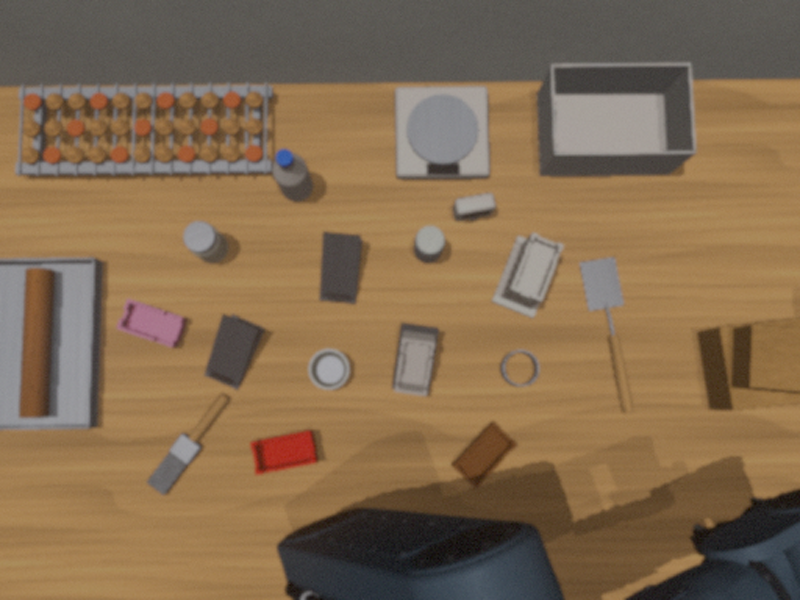

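The stack at (530,272) px in the top view shows no gaps between the parts. The shallow tray's origin is at z = 82.0 mm (34 + 48 expected) and it is level. Every other object sits where it did in the first picture.

```bash
python3 -c "
from bench import manip
print(manip.sign_off())"
```

```text
the job is handed in; nothing more can be done
None
```

The job is done and handed in: the deep tray is on the carrier and the shallow tray is on top of it. Both have their wide-lug end at the carrier's wide notch. The arm was back at its start pose at about 29 s.

- **Seating:** each tray met resistance (about 6 N) only at its home height. After release the depth fits gave origins at 34.0 mm and 82.0 mm, against 34 and 82 expected, with tilt of 0.14° or less.
- **Everything else:** in the last top picture the odd tray is on its stand, and the look-alikes and bystanders have not visibly moved.
- **Disagreement:** the wrist camera and the jaw centre differed by about 1.1–1.4 mm sideways, within the stated calibration error. I corrected for it in both placements, and no check failed.

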